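# Draw the tapped plug from a doll base

### The arm

A 6-joint arm with a two-finger parallel gripper is mounted at the origin on the work surface. World frame = base frame: x ahead of the robot, y to its left, z up, the work surface at z = 0. Lengths are in m, angles in rad, forces in N, time in s.
With the tool pointing down it reaches from about 0.375 to 0.925 m from the base axis. Payload 5.7 kg.
Tool frame: the origin (TCP) lies at the very end of the fingers, on their centre line; the grasp point (between the pads) lies 19 mm behind it; z points along the fingers, y is the line along which they close (so a half turn about z gives the same grasp; the last joint's range is limited). The gripper opens to 88 mm and grips with 3 to 60 N. Pads are 20 mm wide; open, the fingers measure 115 mm over their backs; the gripper's body (75 mm by 178 mm) begins 61 mm behind the grasp point.
Start: joints at [-1.248, 0.359, 1.51, -0, 1.272, -0.115], TCP at [0.254, -0.543, 0.223] pointing down, gripper open.
Joint ranges: [-2.97, 2.97], [-1.01, 2.36], [0.21, 2.38], [-0.96, 4.11], [0.2, 2.71], [-2.98, 2.98]. Speed limits (rad/s): [2.39, 2.39, 3.14, 3.14, 3.14, 3.14].

### API

Orientations are given as a rotation vector (axis times angle).
In Python, from bench import sensors, read_camera, calibration, ticket gives the robot as it stands.
- The arm moves only by the tool apply_moves, never from a script. Its argument "plan" is a list that holds one entry, the list of rows, each a list of 6 numbers: the shift along the world's x, y, z in mm, then the turn, a rotation vector about the world's x, y, z in degrees. In form: [[[dx, dy, dz, wx, wy, wz], ...]]. A call has 1 to 8 rows; each row shifts and turns the commanded pose from where the row before left it; what a row does not reach is not made up. A row lasts 1/10 s, in which the tool goes at most 50 mm and 8.59 degrees, less where a joint would pass 70% of its speed; a pose out of reach is approached as far as the arm can. A call with a gripper value outside its range is refused whole. "fingers" is the gripper's target within -1 to 1 (shut at 1, half-way at 0, fully open at -1), set as the call begins (left out, the last holds). The fingers move at their own pace and stop on an object; "squeeze" is the grip in N (left out, the last holds). Time passes only in rows, so rows that do not move let the fingers close. It gives the time, the measured TCP pose, the force, the opening and the grip force at its end, in the units of the state.
- sensors.state(): the state, without advancing time (a new reading comes with each control period).
- read_camera(name): name is "scene" or "side" or "wrist"; returns (picture, depth): 384x512x3 uint8, red, green, blue; 384x512 float32, m along the optical axis (not along the pixel's ray), 0 where there is no reading.
- calibration(name): a dict with "camera_matrix" (3x3 intrinsics, pixels), "k1" (the pictures are not rectified: a ray, as slopes to the right and down, at radius r is drawn at 1 + k1 r^2 times it, then the intrinsics apply), "position" and "attitude" of the camera in the world. Camera axes: x right, y up, looking along -z (the intrinsics and any distortion apply to the point x, -y, -z); pixel columns grow to the right and rows downward; lengths in m; the calibration is good to about 2 mm. A picture is of the moment at which its call begins: read the wrist's pose just before it. calibration takes no time and is no camera call; for the wrist camera it gives the pose at the moment of the call.
- ticket.close_job(): hands the job in; it is judged then, once.
The state is a dict: "t": time; "joint_pos": joint angles; "dq": joint speeds; "joint_efforts": joint torques, N m; "tool_pos": TCP position; "orientation": TCP orientation; "force": force on the tool from outside, world axes, zero at the start; "moment": the same for the moment, N m; "gripper_width": opening from 0.0 (shut) to 1.0 (fully open); "finger_force": force on a finger pad.
Only numpy, scipy, OpenCV 4.12 (cv2) and the standard library are available. Lean on these libraries where they do the work, as an engineer would, in place of code of your own. Each camera call takes 0.05 s, during which the arm holds its last target. There are 200 camera calls.

### The job

The half-finished doll base in the bench clamp still has its turning plug deep inside. Take the puller rod from its stand, screw it into the plug (cross pin down into the slot, then clockwise until it stops) and draw the plug straight up out of the base. Stand the plug gently, upright and with the rod still screwed in, fully on the round black rubber mat, let go without dropping it, and leave the other things on the bench where they are.

Things in the scene. Friction and masses are not known exactly. Their poses are not given: they have to be found in the camera images.
- puller_grip (a point): Centre of the puller rod's flat wooden handle, grasped across its thickness: 56 mm along x, 14 mm thick along y, 28 mm high. z runs up the rod. The rod (loose, about 0.16 kg) starts upright in its stand. Below this point: shank 12 mm thick, collar of 26 mm diameter with its underside 98 mm down, round nose ending 119 mm down.
- puller_pin (a point): Centre of the steel cross pin near the foot of the puller rod, on the rod's axis 110 mm below the handle's centre; same axes. The pin lies along x, parallel to the handle, 32 mm long and 6 mm thick; it sits 12 mm below the collar's underside.
- holder: Stand of the puller rod: fixed wooden block 85 x 85 x 30 mm; origin at the centre of its underside. A slot 37 mm (x) by 15 mm (y), 26 mm deep, open at the top; the rod stands in it on its collar and lifts straight out.
- plug_mouth (a point): Centre of the plug's steel top face, z up. The face, 6 mm thick over a hollow, has a slot along x 37 x 11 mm with a 17 mm square in its middle. The rod's pin goes down the slot (rod's x along plug's x, either way round) until the collar rests on the face: handle's centre then 98 mm above it.
- plug_foot (a point): Centre of the plug's flat underside, 46 mm below plug_mouth, same axes. The plug (loose, about 0.15 kg, dark wood) is an octagon 46 mm across flats.
- base_rim (a point): Centre of the doll base's upper rim, z up. Fixed pale hollow cup, 70 mm high, at the rim 92 mm outside and 64 mm inside, narrowing downwards; rim 92 mm above the bench. The plug stands inside, its face 16 mm below the rim; sprung cheeks hold it by friction (5 to 10 N). It clears the rim when lifted 62 mm.
- clamp: Wooden screw clamp on the far edge of the bench, fixed; origin under its bed, on the doll base's axis. Jaws reach 68 mm above the bench, 68 mm before and behind the axis, and 50 mm to either side.
- mat: Round black rubber mat, 120 mm diameter, 4 mm thick, fixed; origin at the centre of its underside, on the bench.
- jaw_mid (a point): Middle of a rusted steel chuck jaw, 60 x 30 x 32 mm, a bystander.
- burnisher_mid (a point): Middle of a horn-handled burnisher lying on the bench, 190 mm long along its x, 20 mm wide, 16 mm high, a bystander.
- sander_center (a point): Centre of a round beech sanding block, 60 mm diameter, 32 mm high, a bystander.
- head_mid (a point): Middle of a yellow-lacquered doll head standing on its neck, 58 mm diameter, 57 mm high, a bystander.
- thread (a point): Point in the plug's hollow, 12 mm below its face, where the pin turns; axes of the plug. Turned clockwise seen from above, the pin runs under sloping thread flanks to stops at about 1.35 rad (77 degrees) from the slot; over 1.0 rad it is screwed in. Anticlockwise is blocked. In the base the plug does not turn; on the mat the rod stays in it.

How it is judged:
By the outcome, as a careful person would: the job done as asked, in the order asked, and still so for the second after the job is handed in, with the robot touching nothing.
It also fails if it takes over 58 s, if anything falls off the work surface, if the arm or the gripper's body presses on something with over 40 N, if the wrist force passes 120 N, or if a joint passes its speed limit or range.

## Working session

There is one attempt and no reset: what is moved stays moved. The work goes in short steps, Python scripts to look and compute and a tool call to move; the robot and the scene stay as the last step left them, time stands still between calls to the robot, and variables do not carry over. Pictures are saved under pics/ and viewed, at most 10 in all, crops included, and the job is handed in when it is done.

Besides the shell and the picture viewer there is one more tool, called after "Call:" as name(argument=value, ...) on one line, values as JSON. apply_moves: Moves the arm, as the interface text tells. Its arguments: {"type":"object","properties":{"plan":{"type":"array"},"fingers":{"type":"number"},"squeeze":{"type":"number"}},"required":["plan"]}

```bash
mkdir -p pics; ls; cat > h.py <<'E'
import numpy as np, cv2
from scipy.spatial.transform import Rotation as R
from bench import sensors, read_camera, calibration, ticket
def att(c):
    a=np.array(c["attitude"],float)
    return a if a.shape==(3,3) else (R.from_rotvec(a).as_matrix() if a.size==3 else R.from_quat(a).as_matrix())
def grab(n,f=None):
    c=calibration(n); p,d=read_camera(n)
    np.savez('/tmp/'+n+'.npz',p=p,d=d,K=c["camera_matrix"],k1=c["k1"],pos=c["position"],A=att(c))
    if f: cv2.imwrite('pics/'+f,p[:,:,::-1])
    return load(n)
def load(n): return dict(np.load('/tmp/'+n+'.npz'))
def slopes(g,uv):
    K=g['K'];uv=np.atleast_2d(uv).astype(float)
    return cv2.undistortPoints(uv[:,None],K,np.array([float(g['k1']),0,0,0]))[:,0]
def rays(g,uv):
    s=slopes(g,uv); return np.c_[s[:,0],-s[:,1],-np.ones(len(s))]@g['A'].T
def onz(g,uv,z):
    r=rays(g,uv); return g['pos']+r*((z-g['pos'][2])/r[:,2])[:,None]
def cloud(g):
    v,u=np.mgrid[:384,:512]; r=rays(g,np.c_[u.ravel(),v.ravel()])
    return (g['pos']+r*g['d'].ravel()[:,None]).reshape(384,512,3)
def proj(g,P):
    q=(np.atleast_2d(P)-g['pos'])@g['A']; s=np.c_[q[:,0]/-q[:,2],-q[:,1]/-q[:,2]]
    s=s*(1+g['k1']*(s**2).sum(1))[:,None]; return s@g['K'][:2,:2].T+g['K'][:2,2]
E
python3 - <<'E'
from h import *
print(calibration('scene'),calibration('side')['attitude'],sensors.state())
a=grab('scene','a.png');b=grab('side','b.png')
print((a['d']==0).mean())
E
```

```text
pics
{'camera_matrix': array([[373.61783583,   0.        , 263.03039401],
       [  0.        , 373.61783583, 192.79194414],
       [  0.        ,   0.        ,   1.        ]]), 'k1': -0.049195620896018206, 'position': array([ 0.88009655, -0.52464491,  0.85683909]), 'attitude': array([0.70561789, 0.21647582, 0.51477658])} [ 0.2644107  -1.1578126  -2.50950308] {'t': 0.0, 'joint_pos': array([-1.24811494e+00,  3.59514158e-01,  1.51142298e+00,  2.31846585e-05,
        1.27251155e+00, -1.15120055e-01]), 'dq': array([-0.00075933, -0.00025692, -0.00135605, -0.00052976, -0.00064164,
       -0.00095328]), 'joint_efforts': array([-1.56590497e-03, -5.15366399e+01, -2.70728928e+01,  6.75902283e-02,
        3.52451240e-02, -1.32389323e-04]), 'tool_pos': array([ 0.25413829, -0.54275491,  0.22180775]), 'orientation': array([-3.06482215e+00, -6.81806068e-01,  2.67253591e-04]), 'force': array([-0.79660978, -0.82227796,  0.50918368]), 'moment': array([ 0.07051555, -0.01774767, -0.00652829]), 'finger_force': 0.0, 'gripper_width': 1.0006898787787957}
0.0037587483723958335
```

View pics/a.png

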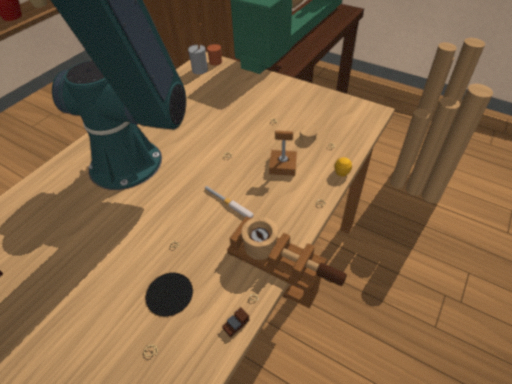

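View pics/b.png

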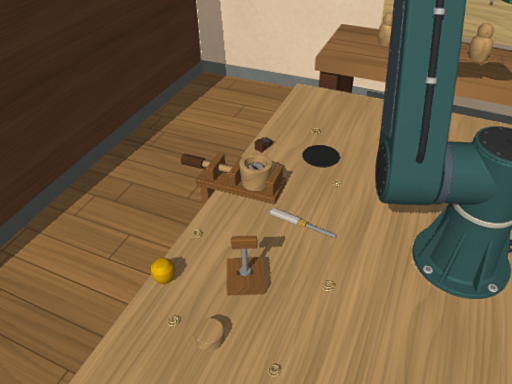

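The scene view shows the mat at (169,294), base at (259,236), rod handle at (285,135) in its stand (284,162), burnisher (228,202), head (343,166), sander (308,132) and jaw (236,322). The side view shows the same: handle (244,242), cup (256,170), mat (321,156).

```bash
python3 - <<'E'
from h import *
np.set_printoptions(precision=4,suppress=True)
for n,hu,bu in(('scene',(285,135),(259,236)),('side',(244,242),(256,170))):
    g=load(n);C=cloud(g);z=C[...,2];v,u=np.mgrid[:384,:512]
    near=lambda c,r:(abs(u-c[0])<r)&(abs(v-c[1])<r)
    print(n)
    m=near(hu,28)&(z>.115)&(z<.25); P=C[m]; print('handle',m.sum(),P.mean(0),P.min(0),P.max(0))
    t=P[P[:,2]>P[:,2].max()-.006]; r=cv2.minAreaRect((t[:,:2]*1000).astype(np.float32));print(' top',len(t),t.mean(0),r)
    m=near((284,162) if n=='scene' else (246,275),30)&(z>.024)&(z<.035);t=C[m];print('stand',len(t),t.mean(0),cv2.minAreaRect((t[:,:2]*1000).astype(np.float32)))
    m=near(bu,24)&(z>.086)&(z<.098);t=C[m];A=np.c_[2*t[:,:2],np.ones(len(t))]
    print('rim',len(t),t.mean(0),cv2.minEnclosingCircle((t[:,:2]*1000).astype(np.float32)))
    m=near(bu,24)&(z>.066)&(z<.082);print('plugface',m.sum(),C[m].mean(0) if m.any() else 0)
    mu=(169,294) if n=='scene' else (321,156)
    m=(near(mu,32)&(g['p'].max(2)<50)).astype(np.uint8)
    c=max(cv2.findContours(m,0,1)[0],key=cv2.contourArea)[:,0]
    print('mat',cv2.minEnclosingCircle((onz(g,c,.004)[:,:2]*1000).astype(np.float32)))
    for nm,c in (dict(head=(343,166),sander=(308,132),jaw=(236,322),burn=(230,203)) if n=='scene' else dict(head=(162,270),sander=(211,334),jaw=(262,144),burn=(300,222))).items():
        m=near(c,32)&(z>.008)&(z<.07)&near(c,15 if nm!='burn' else 30); print(nm,np.median(C[m],0))
E
```

```text
scene
handle 169 [0.464  0.2517 0.1339] [0.4392 0.2373 0.116 ] [0.4892 0.2706 0.1462]
 top 59 [0.4621 0.2536 0.1434] ((463.26708984375, 253.67918395996094), (51.505428314208984, 17.84602165222168), 20.581241607666016)
stand 494 [0.4672 0.2644 0.0311] ((457.0315856933594, 306.7996520996094), (101.28973388671875, 208.70355224609375), 7.778013706207275)
rim 521 [ 0.5734 -0.0646  0.0925] ((573.4177856445312, -63.06304931640625), 46.88311767578125)
plugface 673 [ 0.5769 -0.0668  0.0728]
mat ((442.4096374511719, -288.08001708984375), 57.079532623291016)
head [0.6443 0.3093 0.0447]
sander [0.4713 0.4148 0.0327]
jaw [ 0.6328 -0.2672  0.0262]
burn [0.4468 0.0238 0.0168]
side
handle 320 [0.4623 0.26   0.1327] [0.4374 0.2425 0.1152] [0.4897 0.2738 0.1439]
 top 132 [0.4629 0.257  0.1406] ((464.0666809082031, 256.314453125), (53.06596755981445, 15.738943099975586), 22.778030395507812)
stand 995 [0.4622 0.2609 0.0295] ((464.75506591796875, 255.6917724609375), (85.22355651855469, 87.88353729248047), 25.288734436035156)
rim 324 [ 0.5722 -0.0592  0.0902] ((571.5435791015625, -62.17366027832031), 47.47085189819336)
plugface 447 [ 0.567  -0.0574  0.0721]
mat ((441.9405822753906, -284.2874450683594), 57.100799560546875)
head [0.6322 0.3352 0.0445]
sander [0.4648 0.4316 0.0311]
jaw [ 0.6279 -0.2498  0.0232]
burn [0.4391 0.0305 0.013 ]
```

Call:
apply_moves(plan=[[[27,40,5,0,0,0],[27,40,5,0,0,0],[27,40,5,0,0,0],[27,40,5,0,0,0],[27,40,5,0,0,0],[27,40,5,0,0,0],[27,40,5,0,0,0],[27,40,5,0,0,0]]], fingers=-1, squeeze=40)

```text
t: 0.9
tool_pos: [0.4709, -0.2215, 0.2626]
orientation: [-3.066, -0.682, 0.0]
force: [0.7, -0.9, 0.9]
gripper_width: 1.001
finger_force: 0.0
```

```bash
python3 - <<'E'
from h import *
s=sensors.state();print(s['t'],s['tool_pos'],s['orientation'],s['joint_pos'])
g=grab('wrist','w1.png');print(g['pos'],g['A'],proj(g,[[.5725,-.0625,.076]]))
E
```

```text
0.9 [ 0.47089657 -0.22147338  0.2626359 ] [-3.06634072e+00 -6.81930157e-01  3.99269682e-04] [-5.72461243e-01  2.07832717e-01  1.62442617e+00  5.95236369e-05
  1.30975360e+00  5.60657934e-01]
[ 0.540118   -0.18832568  0.42610118] [[ 0.42241986  0.8705161   0.25251372]
 [-0.90639945  0.40607277  0.11638277]
 [-0.00122587 -0.27804069  0.96056852]] [[146.07440091   3.22439458]]
```

Call:
apply_moves(plan=[[[30,40,0,0,0,0],[30,40,0,0,0,0],[30,40,0,0,0,0],[10,40,0,0,0,0],[0,0,0,0,0,0]]])

```text
t: 1.45
tool_pos: [0.5711, -0.0589, 0.262]
orientation: [-3.063, -0.689, 0.0]
force: [0.2, -0.5, -0.2]
gripper_width: 1.001
finger_force: 0.0
```

```bash
python3 - <<'E'
from h import *
s=sensors.state();print(s['t'],s['tool_pos'],s['orientation'],s['joint_pos'])
g=grab('wrist','w2.png');c=proj(g,[[.5725,-.0625,.076]])[0].astype(int);print(c)
x,y=max(c[0]-100,0),max(c[1]-75,0)
print(x,y);cv2.imwrite('pics/w2c.png',cv2.resize(g['p'][y:y+150,x:x+200,::-1],None,fx=4,fy=4,interpolation=2))
E
```

```text
1.45 [ 0.57113417 -0.05891026  0.26196891] [-3.06254681e+00 -6.89071400e-01  2.39126089e-04] [-0.22452765  0.28908768  1.5138123   0.00223343  1.3399012   0.90312837]
[257 169]
157 94
```

View pics/w2c.png

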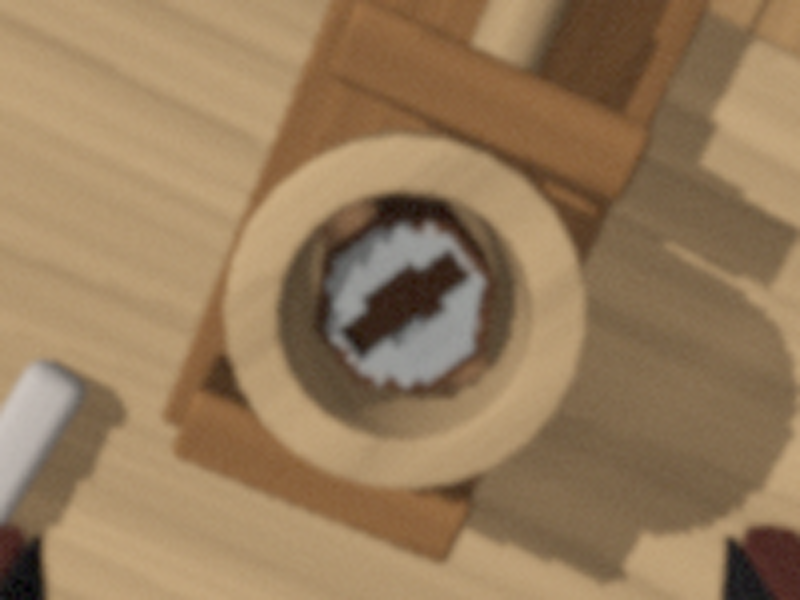

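The wrist crop shows the steel face with its slot running from crop (345,348) to (468,258), centre about (405,302), i.e. full-image (258,169.5).

```bash
python3 - <<'E'
from h import *
np.set_printoptions(precision=4,suppress=True)
g=load('wrist');K=8
def meas(g,c,h=30):
    p=g['p'][c[1]-h:c[1]+h,c[0]-h:c[0]+h].astype(np.float32);p=cv2.resize(p,None,fx=K,fy=K,interpolation=cv2.INTER_CUBIC)
    steel=((p.min(2)>115)&(p[...,2]>=p[...,0]-3)).astype(np.uint8)
    n,l,st,ce=cv2.connectedComponentsWithStats(steel);i=1+st[1:,4].argmax();s=(l==i).astype(np.uint8)
    ct=max(cv2.findContours(s,0,1)[0],key=cv2.contourArea);hull=np.zeros_like(s);cv2.drawContours(hull,[cv2.convexHull(ct)],-1,1,-1)
    hull=cv2.erode(hull,np.ones((3*K//2,)*2))
    d=((p.max(2)<110)&(hull>0)).astype(np.uint8);n,l,st,ce=cv2.connectedComponentsWithStats(d);i=1+st[1:,4].argmax()
    ys,xs=np.where(l==i);uv=lambda x,y:np.c_[(x+.5)/K-.5+c[0]-h,(y+.5)/K-.5+c[1]-h]
    P=onz(g,uv(xs,ys),.076)[:,:2]*1000
    r=cv2.minAreaRect(P.astype(np.float32));w,v=np.linalg.eigh(np.cov(P.T));a=v[:,1]
    H=onz(g,uv(*cv2.convexHull(ct)[:,0].T),.076)[:,:2]*1000
    return dict(cen=P.mean(0),rect=r,pca=np.degrees(np.arctan2(a[1],a[0])),face=cv2.minEnclosingCircle(H.astype(np.float32)),area=len(P))
print(meas(g,(258,169)))
C=cloud(g);v,u=np.mgrid[:384,:512]
m=(np.hypot(u-258,v-169)<60)&(C[...,2]>.088)&(C[...,2]<.097);print(m.sum(),C[m].mean(0),cv2.minEnclosingCircle((C[m][:,:2]*1000).astype(np.float32)))
m=(np.hypot(u-258,v-169)<20)&(g['p'].min(2)>120);print(np.median(C[m],0))
E
```

```text
{'cen': array([573.1538, -70.5463]), 'rect': ((572.8750610351562, -70.5203628540039), (1.4681625366210938, 8.17300796508789), 62.48424530029297), 'pca': np.float64(150.9589623802869), 'face': ((569.663330078125, -68.1944351196289), 18.27968406677246), 'area': 536}
3349 [ 0.5736 -0.0619  0.0933] ((572.5145263671875, -62.508819580078125), 45.65239334106445)
[ 0.5717 -0.0662  0.0774]
```

```bash
cat >> h.py <<'E'
def slot(g,c,z=.076,h=30,K=8,thr=105,f=None):
    p=g['p'][c[1]-h:c[1]+h,c[0]-h:c[0]+h].astype(np.float32);p=cv2.resize(p,None,fx=K,fy=K,interpolation=cv2.INTER_LINEAR)
    d=(p[...,2]<thr).astype(np.uint8);n,l,st,ce=cv2.connectedComponentsWithStats(d,connectivity=4);i=l[h*K,h*K]
    m=(l==i)&(d>0);ys,xs=np.where(m)
    if f:
        q=p.copy();q[m]=[255,0,0];cv2.imwrite(f,q[...,::-1])
    P=onz(g,np.c_[(xs+.5)/K-.5+c[0]-h,(ys+.5)/K-.5+c[1]-h],z)[:,:2]*1000
    w,v=np.linalg.eigh(np.cov(P.T));a=v[:,1]
    return P.mean(0),cv2.minAreaRect(P.astype(np.float32)),np.degrees(np.arctan2(a[1],a[0]))
E
python3 - <<'E'
from h import *
g=load('wrist')
for t in (80,95,110,125): print(slot(g,(258,169),thr=t))
E
```

```text
(array([572.75340945, -62.13900081]), ((572.8311157226562, -61.978153228759766), (14.43913745880127, 36.214195251464844), 57.7629508972168), np.float64(151.72559914115072))
(array([572.64716667, -62.14710095]), ((572.6920776367188, -61.82835006713867), (15.17506217956543, 37.624000549316406), 56.70403289794922), np.float64(151.80205283183702))
(array([571.89464802, -62.01001449]), ((572.7404174804688, -62.145904541015625), (64.49925231933594, 63.9966926574707), 25.3336124420166), np.float64(159.0812585228939))
(array([573.38640391, -61.58423431]), ((572.795654296875, -62.241111755371094), (64.51935577392578, 64.73342895507812), 25.331886291503906), np.float64(169.660003037772))
```

Call:
apply_moves(plan=[[[-15,44,0,0,0,0],[-15,44,0,0,0,0],[-15,44,0,0,0,0],[-15,44,0,0,0,0],[-15,44,0,0,0,0],[-15,44,0,0,0,0],[-15,44,0,0,0,0],[0,0,0,0,0,0]]])

```text
t: 2.3
tool_pos: [0.4635, 0.2475, 0.2625]
orientation: [-3.064, -0.688, 0.001]
force: [0.2, -0.1, 0.2]
gripper_width: 0.999
finger_force: 0.0
```

```bash
python3 - <<'E'
from h import *
np.set_printoptions(precision=4,suppress=True)
s=sensors.state();print(s['t'],s['tool_pos'],s['orientation'],s['joint_pos'])
g=grab('wrist','w3.png');print(proj(g,[[.4635,.255,.142]]))
C=cloud(g);z=C[...,2];near=np.hypot(C[...,0]-.4635,C[...,1]-.255)
m=(near<.06)&(z>.133)&(z<.15);P=C[m];print(m.sum(),np.median(P,0),cv2.minAreaRect((P[:,:2]*1000).astype(np.float32)))
w,v=np.linalg.eigh(np.cov(P[:,:2].T));print(np.degrees(np.arctan2(v[1,1],v[0,1])),P.mean(0))
m=(near<.075)&(z>.02)&(z<.038);P=C[m];print(m.sum(),np.median(P,0),cv2.minAreaRect((P[:,:2]*1000).astype(np.float32)))
E
```

```text
2.3 [0.4635 0.2475 0.2625] [-3.0637 -0.6877  0.001 ] [0.3577 0.2154 1.6147 0.0018 1.3119 1.4864]
[[246.1966 181.7518]]
1019 [0.4656 0.2568 0.1431] ((463.7911682128906, 256.2360534667969), (55.84877014160156, 13.774415969848633), 25.23826026916504)
-154.42770705844944 [0.4653 0.2567 0.1429]
4327 [0.4695 0.2601 0.0315] ((463.55291748046875, 256.1850280761719), (85.1791000366211, 85.31458282470703), 25.330703735351562)
```

View pics/w3.png

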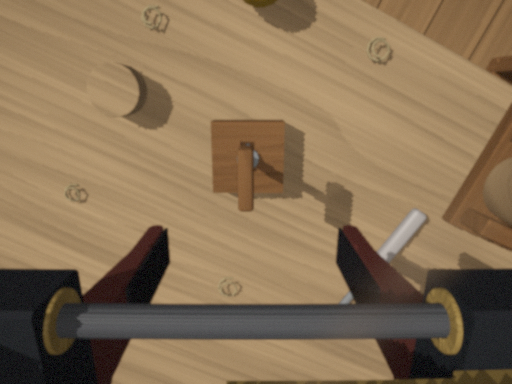

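The wrist view shows the handle at (246,177) on its stand, and the fingers already aligned with it: the tool and handle are both at 25.3°.

Call:
apply_moves(plan=[[[0,8.7,-10,0,0,0],[0,0,-40,0,0,0],[0,0,-40,0,0,0],[0,0,-35,0,0,0],[0,0,-28,0,0,0],[0,0,0,0,0,0]]])

```text
t: 2.95
tool_pos: [0.4628, 0.2503, 0.1056]
orientation: [3.066, 0.678, -0.013]
force: [-0.2, -0.3, 0.5]
gripper_width: 0.999
finger_force: 0.0
```

Call:
apply_moves(plan=[[[0,0,0,0,0,0],[0,0,0,0,0,0],[0,0,0,0,0,0],[0,0,0,0,0,0],[0,0,0,0,0,0],[0,0,0,0,0,0],[0,0,0,0,0,0],[0,0,0,0,0,0]]], fingers=1, squeeze=50)

```text
t: 3.75
tool_pos: [0.4653, 0.2534, 0.1096]
orientation: [-3.066, -0.683, 0.0]
force: [0.6, -0.5, 0.5]
gripper_width: 0.314
finger_force: 0.0
```

```bash
python3 - <<'E'
from h import *
for i in range(3):
    s=sensors.state();print(s['t'],s['tool_pos'],s['orientation'],s['dq'].round(3))
E
```

```text
3.75 [0.46528584 0.2533864  0.1096436 ] [-3.06646207e+00 -6.82505129e-01  5.70261421e-05] [-0.002  0.     0.    -0.    -0.     0.002]
3.75 [0.46528584 0.2533864  0.1096436 ] [-3.06646207e+00 -6.82505129e-01  5.70261421e-05] [-0.002  0.     0.    -0.    -0.     0.002]
3.75 [0.46528584 0.2533864  0.1096436 ] [-3.06646207e+00 -6.82505129e-01  5.70261421e-05] [-0.002  0.     0.    -0.    -0.     0.002]
```

Call:
apply_moves(plan=[[[-1.6,2.8,0,0,0,0],[0,0,0,0,0,0],[0,0,0,0,0,0],[0,0,0,0,0,0],[0,0,0,0,0,0],[0,0,0,0,0,0],[0,0,0,0,0,0]]])

```text
t: 4.45
tool_pos: [0.4637, 0.256, 0.1095]
orientation: [3.067, 0.682, -0.0]
force: [-0.5, 0.1, -2.2]
gripper_width: 0.16
finger_force: 50.0
```

Call:
apply_moves(plan=[[[0,0,10,0,0,0],[0,0,15,0,0,0],[0,0,20,0,0,0],[0,0,25,0,0,0],[0,0,25,0,0,0],[0,0,25,0,0,0],[0,0,10,0,0,0]]])

```text
t: 5.15
tool_pos: [0.4651, 0.2565, 0.2427]
orientation: [-3.066, -0.682, -0.007]
force: [0.8, -0.2, -2.6]
gripper_width: 0.158
finger_force: 50.0
```

Call:
apply_moves(plan=[[[7,-20,0,0,0,8.4],[7,-20,0,0,0,8.4],[7,-20,0,0,0,8.4],[7,-20,0,0,0,8.4],[7,-20,0,0,0,8.4],[7,-20,0,0,0,8.4],[7,-20,0,0,0,8.4],[7,-20,0,0,0,8.4]]])

```text
t: 5.95
tool_pos: [0.5195, 0.0952, 0.2392]
orientation: [-2.169, -2.271, 0.001]
force: [0.2, -0.0, -2.0]
gripper_width: 0.155
finger_force: 50.0
```

Call:
apply_moves(plan=[[[7,-20,0,0,0,8.4],[7,-20,0,0,0,8.4],[7,-20,0,0,0,8.4],[7,-20,0,0,0,8.4],[7,-20,0,0,0,8.4],[7,-20,0,0,0,8.4],[7,-20,0,0,0,8.4],[0,0,0,0,0,0]]])

```text
t: 6.75
tool_pos: [0.5693, -0.0462, 0.2392]
orientation: [0.783, 3.042, -0.002]
force: [-0.3, 0.5, -2.3]
gripper_width: 0.155
finger_force: 50.0
```

```bash
cat > look.py <<'E'
from h import *
np.set_printoptions(precision=4,suppress=True)
def st():
    s=sensors.state();T=R.from_rotvec(s['orientation']).as_matrix()
    print('t',s['t'],s['tool_pos'],'yaw',np.degrees(np.arctan2(T[1,0],T[0,0])),'z',T[:,2],'F',s['force'],'M',s['moment'],'w',s['gripper_width'],s['finger_force'],'q',s['joint_pos'])
if __name__=='__main__': st()
E
python3 - <<'E'
from look import *
st()
a=grab('scene','a2.png');b=grab('side','b2.png')
for g,n in((a,'a2c'),(b,'b2c')):
    c=proj(g,[[.57,-.045,.14]])[0].astype(int);x,y=c-[50,40];print(n,x,y)
    cv2.imwrite(f'pics/{n}.png',cv2.resize(g['p'][y:y+80,x:x+100,::-1],None,fx=4,fy=4,interpolation=2))
A,B=[cv2.imread(f'pics/{n}.png') for n in('a2c','b2c')];cv2.imwrite('pics/ab2.png',np.hstack([A,B]))
E
```

```text
t 6.75 [ 0.5693 -0.0462  0.2392] yaw 151.1306101392807 z [-0.0001 -0.0012 -1.    ] F [-0.2883  0.5453 -2.2898] M [ 0.0507 -0.1344  0.0055] w 0.1548479207001338 49.99574661254883 q [-0.2011  0.3029  1.552  -0.0013  1.2865 -1.2677]
a2c 212 174
b2c 203 111
```

View pics/ab2.png

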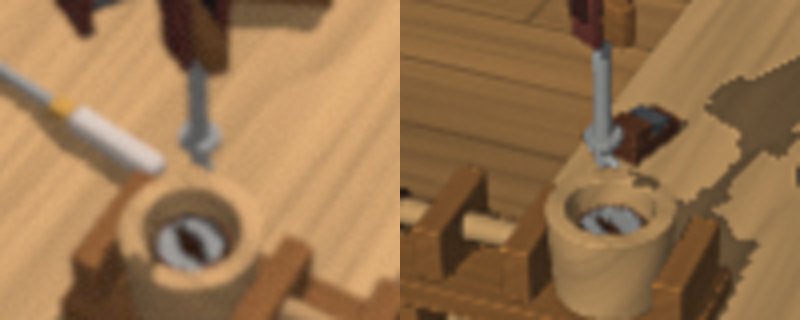

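Scene crop: collar at (200,135), pin foot at (205,160), base face with slot at (190,243). Side crop: collar at (603,142), base at (612,215). The rod hangs upright, just short of the base axis.

```bash
cat >> look.py <<'E'
def axis(g,tcp):
    # grey steel centroid offsets (px columns) vs predicted axis, shank heights
    hc=tcp+[0,0,.019];out=[]
    p=g['p'].astype(int);grey=(p[...,2]>p[...,0]-8)&(p.max(2)>60)
    for dz in (-.045,-.06,-.075,-.088,-.096):
        c=proj(g,hc+[0,0,dz])[0];v=int(round(c[1]));u0=int(round(c[0]))
        us=np.arange(u0-9,u0+10);k=us[grey[v,us]]
        mm=1000*np.linalg.norm(g['pos']-hc)/g['K'][0,0]
        out.append((dz,len(k),round((k.mean()-c[0])*mm,1) if len(k) else None))
    return out
E
python3 - <<'E'
from look import *
t=sensors.state()['tool_pos']
for n in('scene','side'):
    print(n,axis(load(n),t))
# same calibration check: slot / rim centre in both
for n,c in(('scene',(259,235)),('side',(256,166))):
    g=load(n);q=proj(g,[[.5727,-.0621,.076]])[0];print(n,q)
E
```

```text
scene [(-0.045, 2, np.float64(-1.1)), (-0.06, 1, np.float64(-0.4)), (-0.075, 2, np.float64(0.4)), (-0.088, 6, np.float64(0.2)), (-0.096, 7, np.float64(-1.1))]
side [(-0.045, 3, np.float64(-1.5)), (-0.06, 3, np.float64(-1.7)), (-0.075, 6, np.float64(7.0)), (-0.088, 6, np.float64(-0.8)), (-0.096, 9, np.float64(-2.1))]
scene [259.9989 234.6404]
side [255.2868 166.7149]
```

Call:
apply_moves(plan=[[[3.4,-15.9,0,0,0,0.7],[0,0,-15,0,0,0],[0,0,0,0,0,0],[0,0,0,0,0,0]]])

```text
t: 7.25
tool_pos: [0.5713, -0.0587, 0.2244]
orientation: [-0.766, -3.045, -0.0]
force: [0.2, -0.5, -2.2]
gripper_width: 0.16
finger_force: 50.0
```

```bash
python3 look.py
```

```text
t 7.25 [ 0.5713 -0.0587  0.2244] yaw 151.74738470234695 z [-0.0016  0.0006 -1.    ] F [ 0.2104 -0.5374 -2.1796] M [ 0.0111 -0.1358 -0.0369] w 0.15981941944529485 49.99742925167084 q [-0.2229  0.3214  1.5632  0.0003  1.2587 -1.3007]
```

Call:
apply_moves(plan=[[[1.4,-3.4,0,0,0,0],[0,0,-15,0,0,0],[0,0,-20,0,0,0],[0,0,0,0,0,0],[0,0,0,0,0,0]]])

```text
t: 7.75
tool_pos: [0.5735, -0.0631, 0.19]
orientation: [-0.766, -3.046, 0.0]
force: [0.1, -0.3, -1.6]
gripper_width: 0.157
finger_force: 50.0
```

```bash
python3 - <<'E'
from look import *
st()
t=sensors.state()['tool_pos'];a=grab('scene','a3.png');b=grab('side','b3.png')
L=[]
for g in(a,b):
    print(axis(g,t))
    x,y=proj(g,[[.57,-.06,.10]])[0].astype(int)-[40,40]
    L.append(cv2.resize(g['p'][y:y+80,x:x+80,::-1],None,fx=5,fy=5,interpolation=2))
cv2.imwrite('pics/ab3.png',np.hstack(L))
E
```

```text
t 7.75 [ 0.5735 -0.0631  0.19  ] yaw 151.78160241397003 z [-0.0004 -0.     -1.    ] F [ 0.1477 -0.2785 -1.6281] M [-0.021  -0.1109 -0.0073] w 0.15676554135760673 49.997329115867615 q [-0.2291  0.3576  1.6004 -0.0001  1.1841 -1.3074]
[(-0.045, 2, np.float64(0.8)), (-0.06, 2, np.float64(0.4)), (-0.075, 2, np.float64(0.0)), (-0.088, 7, np.float64(0.8)), (-0.096, 7, np.float64(-1.3))]
[(-0.045, 5, np.float64(4.1)), (-0.06, 4, np.float64(-1.0)), (-0.075, 4, np.float64(-1.2)), (-0.088, 4, np.float64(-1.3)), (-0.096, 8, np.float64(-1.4))]
```

View pics/ab3.png

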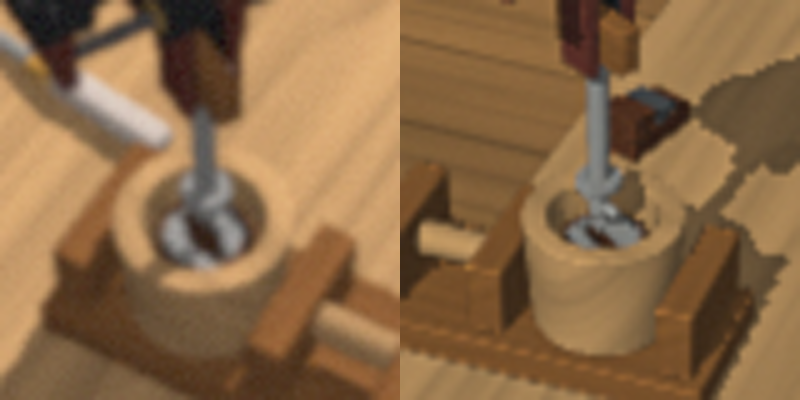

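The rod nose hangs over the slot: collar at crop (205,190) and slot at (205,235) in the scene view, collar (600,183) over slot (603,238) in the side view. I'll go down in steps and watch the force.

Call:
apply_moves(plan=[[[-0.8,1,-4,0,0,0],[0,0,-6,0,0,0],[0,0,-5,0,0,0],[0,0,-4,0,0,0],[0,0,-4,0,0,0],[0,0,0,0,0,0]]])

```text
t: 8.45
tool_pos: [0.5722, -0.0621, 0.1658]
orientation: [-0.765, -3.045, 0.0]
force: [-0.2, 0.2, -2.9]
gripper_width: 0.158
finger_force: 50.0
```

```bash
python3 look.py
```

```text
t 8.45 [ 0.5722 -0.0621  0.1658] yaw 151.785058352029 z [-0.0015  0.0002 -1.    ] F [-0.1937  0.1682 -2.8662] M [ 0.0228 -0.1441  0.0229] w 0.15767798534024727 49.99741852283478 q [-0.228   0.3819  1.6297 -0.0002  1.1316 -1.3063]
```

Call:
apply_moves(plan=[[[0,0,-3,0,0,0],[0,0,-3,0,0,0],[0,0,-2,0,0,0],[0,0,-1,0,0,0],[0,0,-1,0,0,0],[0,0,0,0,0,0]]])

```text
t: 9.05
tool_pos: [0.5727, -0.0622, 0.1565]
orientation: [-0.766, -3.047, 0.0]
force: [-0.1, 0.9, -1.7]
gripper_width: 0.157
finger_force: 50.0
```

```bash
python3 look.py
```

```text
t 9.05 [ 0.5727 -0.0622  0.1565] yaw 151.78139229325285 z [-0.0002 -0.0001 -1.    ] F [-0.1339  0.9464 -1.6997] M [ 0.0768 -0.105   0.0139] w 0.1566203735738992 49.99755620956421 q [-0.228   0.3922  1.6395 -0.0001  1.1101 -1.3062]
```

Call:
apply_moves(plan=[[[0,0,-1,0,0,0],[0,0,-0.8,0,0,0],[0,0,0,0,0,0],[0,0,0,0,0,0]]])

```text
t: 9.45
tool_pos: [0.573, -0.0622, 0.1554]
orientation: [0.766, 3.046, -0.0]
force: [-2.2, 0.8, 4.2]
gripper_width: 0.154
finger_force: 50.0
```

```bash
python3 look.py
```

```text
t 9.45 [ 0.573  -0.0622  0.1554] yaw 151.78464341799338 z [ 0.0007 -0.0003 -1.    ] F [-2.211   0.7605  4.2453] M [ 0.1257  0.2081 -0.0057] w 0.15424213707939496 49.99931573867798 q [-0.228   0.3934  1.6407 -0.0001  1.1068 -1.3063]
```

Call:
apply_moves(plan=[[[0,0,0,0,0,-4],[0,0,0,0,0,-4],[0,0,0,0,0,-4],[0,0,0,0,0,-4],[0,0,0,0,0,-4],[0,0,0,0,0,-4],[0,0,0,0,0,-4],[0,0,0,0,0,0]]])

```text
t: 10.25
tool_pos: [0.5735, -0.0623, 0.1554]
orientation: [1.48, 2.769, 0.001]
force: [0.4, 0.4, 4.6]
gripper_width: 0.155
finger_force: 50.0
```

```bash
python3 look.py
```

```text
t 10.25 [ 0.5735 -0.0623  0.1554] yaw 123.74705187903099 z [ 0.0016 -0.0004 -1.    ] F [0.352  0.3869 4.5862] M [ 0.0071 -0.0855 -0.0272] w 0.15508013974472742 50.0015652179718 q [-0.228   0.3935  1.6404 -0.      1.106  -0.8169]
```

Call:
apply_moves(plan=[[[0,0,0,0,0,-5],[0,0,0,0,0,-5],[0,0,0,0,0,-5],[0,0,0,0,0,-5],[0,0,0,0,0,-5],[0,0,0,0,0,-5],[0,0,0,0,0,-4],[0,0,0,0,0,0]]])

```text
t: 11.05
tool_pos: [0.5735, -0.0624, 0.1555]
orientation: [2.224, 2.217, 0.001]
force: [-0.1, 0.5, 5.4]
gripper_width: 0.157
finger_force: 50.0
```

```bash
python3 look.py
```

```text
t 11.05 [ 0.5735 -0.0624  0.1555] yaw 89.82389587948916 z [ 0.0016 -0.0004 -1.    ] F [-0.0939  0.4695  5.4474] M [-0.0489 -0.0226 -0.0612] w 0.1566496736994026 50.00179052352905 q [-0.228   0.3936  1.6403 -0.0001  1.106  -0.2249]
```

Call:
apply_moves(plan=[[[0,0,0,0,0,-4],[0,0,0,0,0,-4],[0,0,0,0,0,-3],[0,0,0,0,0,-2],[0,0,0,0,0,-2],[0,0,0,0,0,0],[0,0,0,0,0,0]]])

```text
t: 11.75
tool_pos: [0.5731, -0.062, 0.1554]
orientation: [2.493, 1.911, 0.001]
force: [-1.2, 1.0, 6.0]
gripper_width: 0.157
finger_force: 50.0
```

```bash
python3 look.py
```

```text
t 11.75 [ 0.5731 -0.062   0.1554] yaw 74.94236977475744 z [ 0.0007  0.0003 -1.    ] F [-1.1955  0.9581  6.0027] M [0.2689 0.2652 0.0383] w 0.15654605496340243 50.000004172325134 q [-0.2279  0.3934  1.6406  0.0005  1.1069  0.0347]
```

Call:
apply_moves(plan=[[[0,0,0,0,0,-2],[0,0,0,0,0,-1.5],[0,0,0,0,0,0],[0,0,0,0,0,0]]])

```text
t: 12.15
tool_pos: [0.5729, -0.0619, 0.1554]
orientation: [-2.55, -1.834, -0.001]
force: [-1.9, 1.2, 7.0]
gripper_width: 0.156
finger_force: 50.0
```

```bash
python3 look.py
```

```text
t 12.15 [ 0.5729 -0.0619  0.1554] yaw 71.4508308274133 z [ 0.0004  0.0004 -1.    ] F [-1.9067  1.2106  7.044 ] M [0.3571 0.3056 0.0994] w 0.1559109517787952 49.999757409095764 q [-0.2278  0.3933  1.6408  0.0006  1.1072  0.0957]
```

Call:
apply_moves(plan=[[[0,0,0,0,0,-2],[0,0,0,0,0,-1.5],[0,0,0,0,0,0],[0,0,0,0,0,0]]])

```text
t: 12.55
tool_pos: [0.5731, -0.062, 0.1554]
orientation: [2.605, 1.756, 0.001]
force: [-1.5, 0.4, 6.1]
gripper_width: 0.158
finger_force: 50.0
```

```bash
python3 look.py
```

```text
t 12.55 [ 0.5731 -0.062   0.1554] yaw 67.96778237776344 z [ 0.0007  0.0002 -1.    ] F [-1.5496  0.3642  6.1059] M [0.3267 0.2183 0.1886] w 0.15778354546061457 50.00476062297821 q [-0.2278  0.3934  1.6407  0.0004  1.1068  0.1565]
```

Call:
apply_moves(plan=[[[0,0,2,0,0,0],[0,0,2,0,0,0],[0,0,2,0,0,0],[0,0,3,0,0,0],[0,0,3,0,0,0],[0,0,3,0,0,0],[0,0,0,0,0,0]]])

```text
t: 13.25
tool_pos: [0.5724, -0.062, 0.1702]
orientation: [-2.607, -1.752, 0.0]
force: [-0.9, 1.0, -4.8]
gripper_width: 0.156
finger_force: 50.0
```

```bash
python3 look.py
```

```text
t 13.25 [ 0.5724 -0.062   0.1702] yaw 67.79063864178833 z [-0.0006  0.0003 -1.    ] F [-0.8546  1.0412 -4.8074] M [0.1531 0.3065 0.0694] w 0.15614993831923885 49.99633848667145 q [-0.228   0.3769  1.6252  0.0002  1.1402  0.1596]
```

Call:
apply_moves(plan=[[[0,0,5,0,0,0],[0,0,8,0,0,0],[0,0,8,0,0,0],[0,0,8,0,0,0],[0,0,8,0,0,0],[0,0,8,0,0,0],[0,0,8,0,0,0],[0,0,8,0,0,0]]])

```text
t: 14.05
tool_pos: [0.573, -0.0623, 0.2318]
orientation: [2.607, 1.751, 0.001]
force: [-0.6, -0.4, -3.0]
gripper_width: 0.154
finger_force: 50.0
```

Call:
apply_moves(plan=[[[0,0,4,0,0,0],[0,0,3,0,0,0],[0,0,0,0,0,0]]])

```text
t: 14.35
tool_pos: [0.5729, -0.0622, 0.2381]
orientation: [2.608, 1.752, 0.0]
force: [-0.5, 0.3, -4.2]
gripper_width: 0.159
finger_force: 50.0
```

```bash
python3 - <<'E'
from look import *
st()
a=grab('scene','a4.png');b=grab('side','b4.png')
L=[]
for g in(a,b):
    x,y=proj(g,[[.57,-.06,.13]])[0].astype(int)-[40,40]
    L.append(cv2.resize(g['p'][y:y+80,x:x+80,::-1],None,fx=5,fy=5,interpolation=2))
cv2.imwrite('pics/ab4.png',np.hstack(L))
E
```

```text
t 14.35 [ 0.5729 -0.0622  0.2381] yaw 67.7841642123733 z [ 0.0004 -0.0001 -1.    ] F [-0.4644  0.2936 -4.1737] M [-0.0414 -0.0744 -0.0066] w 0.15879210214787673 49.99696433544159 q [-0.2281  0.311   1.5428 -0.      1.2874  0.1597]
```

View pics/ab4.png

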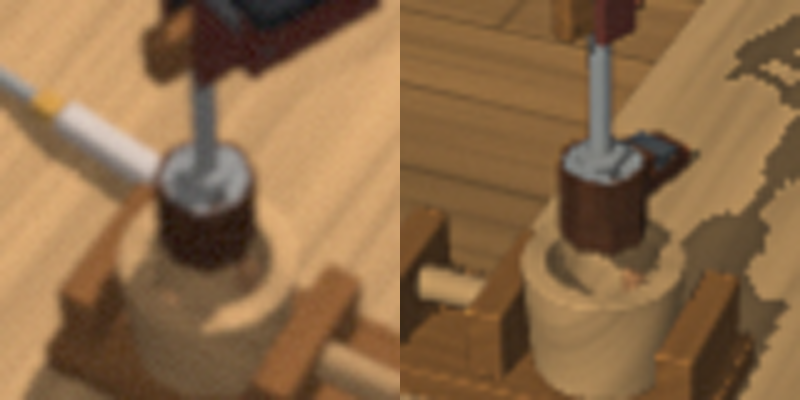

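The plug is out: its foot hangs clear above the rim at crop (205,255) in the scene view and (605,245) in the side view, upright on the rod.

Call:
apply_moves(plan=[[[-5,-8,6,0,0,0],[-10,-17,4,0,0,0],[-18,-31,0,0,0,0],[-22,-38,0,0,0,0],[-25,-42,0,0,0,0],[-22,-38,0,0,0,0],[-18,-31,0,0,0,0],[-11,-19,0,0,0,0]]])

```text
t: 15.25
tool_pos: [0.4396, -0.2888, 0.2481]
orientation: [2.609, 1.749, -0.002]
force: [-0.0, 0.3, -3.9]
gripper_width: 0.157
finger_force: 50.0
```

Call:
apply_moves(plan=[[[0,0,-15,0,0,0],[0,0,-20,0,0,0],[0,0,-20,0,0,0],[0,0,-15,0,0,0],[0,0,-10,0,0,0],[0,0,0,0,0,0],[0,0,0,0,0,0]]])

```text
t: 15.95
tool_pos: [0.4418, -0.2865, 0.1682]
orientation: [2.608, 1.752, -0.0]
force: [0.5, -0.6, -2.4]
gripper_width: 0.16
finger_force: 50.0
```

```bash
python3 look.py
```

```text
t 15.95 [ 0.4418 -0.2865  0.1682] yaw 67.78055887887642 z [ 0.0001 -0.0002 -1.    ] F [ 0.4691 -0.6033 -2.4213] M [-0.072  -0.0709 -0.0205] w 0.15971602621975808 49.99700903892517 q [-0.7064  0.3127  1.734  -0.0001  1.0946 -0.3186]
```

Call:
apply_moves(plan=[[[0,0,-10,0,0,0],[0,0,-10,0,0,0],[0,0,-6,0,0,0],[0,0,-3,0,0,0],[0,0,-2,0,0,0],[0,0,-1,0,0,0],[0,0,0,0,0,0],[0,0,0,0,0,0]]])

```text
t: 16.75
tool_pos: [0.4419, -0.2863, 0.136]
orientation: [2.608, 1.752, 0.0]
force: [0.2, -0.4, -3.6]
gripper_width: 0.156
finger_force: 50.0
```

Call:
apply_moves(plan=[[[0,0,-1,0,0,0],[0,0,-1,0,0,0],[0,0,-1,0,0,0],[0,0,0,0,0,0],[0,0,0,0,0,0]]])

```text
t: 17.25
tool_pos: [0.4417, -0.2862, 0.1328]
orientation: [-2.608, -1.752, 0.0]
force: [0.5, -0.7, -3.9]
gripper_width: 0.156
finger_force: 50.0
```

```bash
python3 look.py
```

```text
t 17.25 [ 0.4417 -0.2862  0.1328] yaw 67.78337437884551 z [-0.0001  0.0001 -1.    ] F [ 0.4916 -0.6801 -3.9116] M [ 0.0127 -0.09   -0.028 ] w 0.1563628169391176 49.99695360660553 q [-0.7061  0.3571  1.7722 -0.      1.0125 -0.3183]
```

Call:
apply_moves(plan=[[[0,0,-1,0,0,0],[0,0,-1,0,0,0],[0,0,0,0,0,0],[0,0,0,0,0,0]]])

```text
t: 17.65
tool_pos: [0.4417, -0.2862, 0.1308]
orientation: [-2.608, -1.752, 0.0]
force: [-0.6, 0.2, -3.2]
gripper_width: 0.158
finger_force: 50.0
```

Call:
apply_moves(plan=[[[0,0,-1,0,0,0],[0,0,0,0,0,0],[0,0,0,0,0,0]]])

```text
t: 17.95
tool_pos: [0.4418, -0.2863, 0.1299]
orientation: [2.608, 1.752, 0.0]
force: [0.1, 0.0, -2.3]
gripper_width: 0.156
finger_force: 50.0
```

```bash
python3 look.py
```

```text
t 17.95 [ 0.4418 -0.2863  0.1299] yaw 67.78378486950777 z [ 0.0001 -0.0001 -1.    ] F [ 0.0632  0.0468 -2.276 ] M [-0.0614 -0.0312  0.0453] w 0.155982642624187 49.997432827949524 q [-0.7061  0.361   1.7751 -0.      1.0054 -0.3184]
```

Call:
apply_moves(plan=[[[0,0,-0.7,0,0,0],[0,0,0,0,0,0],[0,0,0,0,0,0]]])

```text
t: 18.25
tool_pos: [0.4419, -0.2863, 0.1294]
orientation: [2.607, 1.752, 0.0]
force: [-0.6, 0.1, 2.5]
gripper_width: 0.156
finger_force: 50.0
```

```bash
python3 look.py
```

```text
t 18.25 [ 0.4419 -0.2863  0.1294] yaw 67.78536924652182 z [ 0.0003 -0.0003 -1.    ] F [-0.6359  0.1203  2.4701] M [0.0761 0.0918 0.0322] w 0.15566532568313407 49.99870240688324 q [-0.7061  0.3616  1.7755 -0.0001  1.0041 -0.3183]
```

Call:
apply_moves(plan=[[[0,0,0.2,0,0,0],[0,0,0,0,0,0],[0,0,0,0,0,0]]], squeeze=5)

```text
t: 18.55
tool_pos: [0.442, -0.2864, 0.1294]
orientation: [2.607, 1.752, 0.0]
force: [-0.2, -0.8, 0.7]
gripper_width: 0.161
finger_force: 5.0
```

Call:
apply_moves(plan=[[[0,0,0,0,0,0],[0,0,0,0,0,0],[0,0,0,0,0,0],[0,0,0,0,0,0],[0,0,0,0,0,0],[0,0,0,0,0,0],[0,0,0,0,0,0],[0,0,0,0,0,0]]], fingers=-0.2)

```text
t: 19.35
tool_pos: [0.4418, -0.2862, 0.1293]
orientation: [-2.608, -1.752, 0.0]
force: [-0.2, -1.1, 1.3]
gripper_width: 0.603
finger_force: 0.0
```

```bash
python3 - <<'E'
from look import *
st()
a=grab('scene','a5.png');b=grab('side','b5.png')
L=[]
for g in(a,b):
    x,y=proj(g,[[.442,-.286,.08]])[0].astype(int)-[50,60]
    L.append(cv2.resize(g['p'][y:y+120,x:x+100,::-1],None,fx=4,fy=4,interpolation=2))
cv2.imwrite('pics/ab5.png',np.hstack(L))
E
```

```text
t 19.35 [ 0.4418 -0.2862  0.1293] yaw 67.78592836910117 z [-0.0001  0.     -1.    ] F [-0.2147 -1.0724  1.2878] M [-0.0586 -0.0688  0.0382] w 0.6031330133226023 0.0 q [-0.7061  0.3617  1.7757 -0.0001  1.0044 -0.3184]
```

View pics/ab5.png

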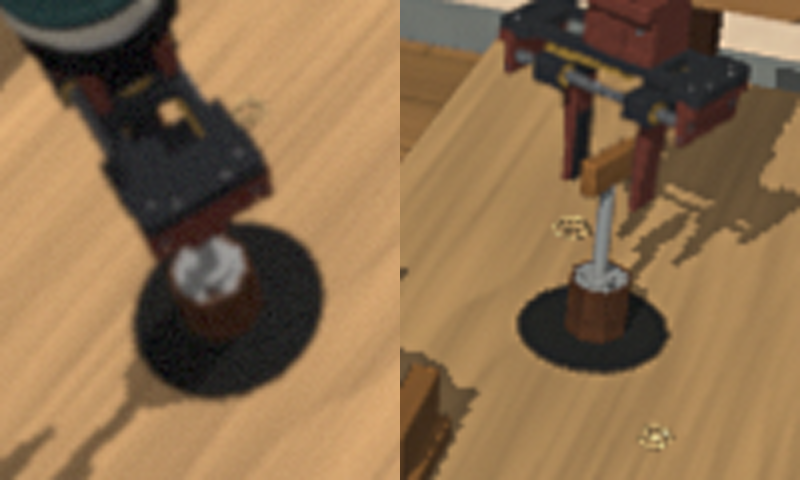

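The plug stands upright and central on the mat (side crop, foot at (598,335)), with the rod vertical and the fingers open and clear of the handle. Now I'll withdraw straight up.

Call:
apply_moves(plan=[[[0,0,8,0,0,0],[0,0,12,0,0,0],[0,0,20,0,0,0],[0,0,25,0,0,0],[0,0,25,0,0,0],[0,0,25,0,0,0],[0,0,10,0,0,0],[0,0,0,0,0,0]]])

```text
t: 20.25
tool_pos: [0.4427, -0.2869, 0.2564]
orientation: [2.605, 1.75, 0.002]
force: [0.2, 1.3, -0.4]
gripper_width: 0.598
finger_force: 0.0
```

```bash
python3 - <<'E'
from look import *
st()
a=load('scene');
g=grab('scene','a6.png');b=grab('side','b6.png')
L=[]
for k in(g,b):
    L.append(k['p'][:,:,::-1][60:384,60:460])
cv2.imwrite('pics/ab6.png',np.hstack(L))
E
```

```text
t 20.25 [ 0.4427 -0.2869  0.2564] yaw 67.78739642290004 z [ 0.003  -0.0026 -1.    ] F [ 0.1634  1.289  -0.3615] M [-0.025  -0.0812  0.0157] w 0.5983246928269269 0.0 q [-0.7061  0.2214  1.6224 -0.      1.2938 -0.3184]
```

View pics/ab6.png

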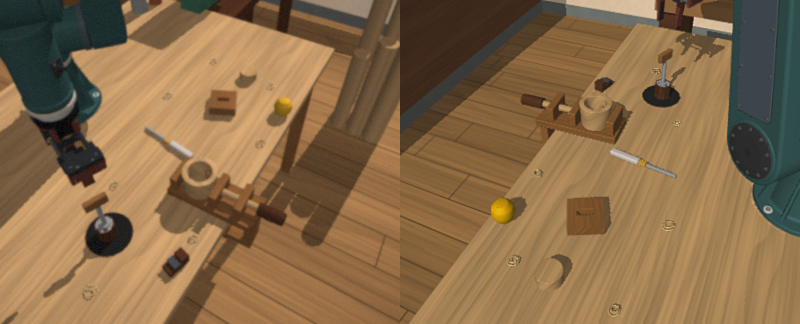

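The plug and rod stand on the mat, at (103,228) in the left view and (660,85) in the right. The gripper is clear and every bystander is where it was, so I'm handing in.

```bash
python3 -c "
from h import *
print(ticket.close_job())"
```

```text
the job is handed in; nothing more can be done
None
```

The plug is out of the base and stands upright near the centre of the rubber mat with the rod still screwed in; the gripper is clear, the bystanders look unmoved, and I handed the job in at about 20 s.

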